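Sort softener-salt boxes by weight and clamp the full ones in the laundry rack

TASK

Unlock the retaining bar of the rack by flipping its red lever over towards the robot, then lift the closed grey boxes one by one to feel which are heavy: stand every heavy (full) box upright in the rack's channel and every light (empty) box upright in the green refill tray. With the lever still open, slide the bar up so that the full boxes stand in a row with no gaps between the end stop, the boxes and the bar's plate, and then flip the lever over centre, fully down on the far side, to clamp the bar. Do not disturb the detergent bottle, the jug or the clothes pegs.

Things in the scene. Friction and masses are not known exactly. Their poses are not given: they have to be found in the camera images.
- rack: Low rack, fixed. Origin on the worktop; x = across the channel, away from the robot (yaw within 0.12 rad of the world's), y = along the channel to the end stop, z up. Floor plate 4 mm. Channel: centred on x = 0, y from 0 to 180 mm, 64 mm wide inside, open on top; side walls 16 mm high, 5 mm thick. It has a sliding bar and, at y = -85 mm, a clamp with a red lever.
- rack_floor: The rack's floor plate, 4 mm thick, fixed to the rack, same frame as the rack; full boxes stand on it.
- end_stop (a point): Centre of the wooden end stop's face at floor level, rack frame (0, 180, 4) mm. The stop is 74 mm wide, 50 mm high and 12 mm thick.
- bar (a joint): Slide of the retaining bar along rack +y, m: 0 = drawn back, 0.13 = farthest towards the end stop. Its plate's front is at rack y = 10 mm + this value, so the free channel is 170 mm minus this value. Free, it slides with about 1.5 N of friction; clamped by the lever it holds over 25 N. Starts clamped between 0.075 and 0.11.
- bar_face (a point): Centre of the front (+y) face of the bar's blue plate (58 mm wide, 52 mm high, 8 mm thick), 36 mm above the worktop. An aluminium square tube of 16 mm (z 34 to 50 mm) runs back from it through the clamp.
- bar_grip (a point): Grip point, 92 mm above the worktop, in the upright blue grip tab on the bar, 26 mm behind the plate's face: the tab is 20 mm wide across (rack x), 14 mm along y, its top 105 mm above the worktop. Best gripped from above with the fingers closing along the rack's x.
- lever (a joint): Red cam lever, rad, turning about an axle along rack y. 0 = open, leaning 0.45 rad from vertical to the robot's side (-x); 0.45 = upright; above 0.43 the cam squeezes the tube; 1.22 = dead centre; 1.48 = its stop, clamped, leaning 1.03 rad to the far side (+x). Past 1.28 it snaps to the stop, below 0.25 it drops to 0. Needs up to 0.2 N m to open, 0.4 N m to clamp. Starts clamped.
- lever_axle (a point): Centre of the lever's axle, rack frame (0, -85, 65.5) mm, between black clamp cheeks (36 mm wide in x, 40 mm long in y, 78 mm high) through which the bar's tube runs.
- lever_tip (a point): Outer end of the lever, 75 mm from the axle. The lever is a flat paddle 24 mm wide (rack y) and 10 mm thick, from 17 to 75 mm from the axle.
- tray: Green refill tray, fixed, 92 x 236 x 16 mm outside (x, y, z), walls 4 mm, floor 4 mm, long side about along the world's y (yaw within 0.1 rad). Origin under its centre. Holds three boxes side by side along its y.
- tray_floor: The tray's floor, 4 mm thick, fixed to the tray, same frame as the tray; empty boxes stand on it.
- box_a: Closed grey lidded box, 56 x 56 x 75 mm, origin at the centre of its underside, z up, standing on the worktop at the start. All look alike. A light (empty) one weighs 60 to 80 g, a heavy (full) one 300 to 420 g; which is which must be felt. Four or five are there, one or two of them heavy and the others light.
- box_b: Another such box.
- box_c: Another such box.
- box_d: Another such box.
- box_e: Another such box.
- detergent: Bystander: blue detergent bottle with white cap, 88 mm across, 198 mm high, standing loose on the worktop. Origin under its centre.
- jug: Bystander: white ceramic jug, 72 mm across, 130 mm high, loose. Origin under its centre.
- clothes_peg0: Bystander: wooden clothes peg lying loose beyond the rack, 75 x 10 x 14 mm, long axis x, origin under its centre.
- clothes_peg1: Bystander: another such clothes peg.
There are look-alikes about, which are no part of the job. What is shaped like the box_e but purple is not meant.

How it is judged:
By the outcome, as a careful person would: the job done as asked, in the order asked, and still so for the second after the job is handed in, with the robot touching nothing.
Of box_a, box_b, box_c, box_d, box_e only 4 to 5 are there at a start; the rules pass over those that are not, and their reading is None.
At some moment in a run one of box_a, box_b, box_c, box_d, box_e may be knocked a few centimetres aside while the robot is not near it.
Once in a run the grip may slacken for a moment while it holds something.
It also fails if it takes over 210 s, if anything falls off the work surface, if the arm or the gripper's body presses on something with over 40 N, if the wrist force passes 120 N, or if a joint passes its speed limit or range.

ROBOT

A 6-joint arm with a two-finger parallel gripper is mounted at the origin on the work surface. World frame = base frame: x ahead of the robot, y to its left, z up, the work surface at z = 0. Lengths are in m, angles in rad, forces in N, time in s.
With the tool pointing down it reaches from about 0.4 to 0.925 m from the base axis. Payload 3.4 kg.
Tool frame: the origin (TCP) lies at the centre of the arm's flange, where the gripper is bolted on; the fingertips stand env.finger_overhang ahead of it and the grasp point (between the pads) lies 155 mm ahead of it (env.finger_overhang is the distance from the TCP to the fingertips, in m); z points along the fingers, y is the line along which they close (so a half turn about z gives the same grasp; the last joint's range is limited). The gripper opens to 85 mm and grips with 20 to 120 N. Pads are 22 mm wide; open, the fingers measure 114 mm over their backs; the gripper's body (76 mm by 85 mm) begins 54 mm behind the grasp point. The pads swing forward as they close: fully open they stand 13 mm farther back than shut.
Start: joints at [-1.216, 0.307, 1.506, -0, 1.328, -0.073], TCP at [0.239, -0.523, 0.405] pointing down, gripper open.
Joint ranges: [-3.12, 3.12], [-1.05, 2.28], [0.14, 2.33], [-1.42, 4.57], [0.1, 2.73], [-2.68, 2.68]. Speed limits (rad/s): [2.57, 2.57, 3.14, 3.14, 3.14, 3.14].

INTERFACE

Orientations are given as [roll, pitch, yaw] about the fixed x, y, z axes, in that order (R = Rz(yaw) Ry(pitch) Rx(roll)).
In Python, from station import env gives the robot as it stands.
- The arm moves only by the tool carry_out, never from a script. Its argument "moves" is a list that holds one entry, the list of rows, each a list of 5 numbers: the opening, from -1 (shut) to 1 (fully open), then the shift along the tool's x, y, z in mm, then the turn about the tool's z in degrees. A call has 1 to 20 rows; each row is the pose to reach, as a shift and turn from the pose commanded when the call began, along the tool's axes at that moment; what a row does not reach only later rows make up. A row lasts 1/8 s, in which the tool goes at most 62.5 mm and 10.7 degrees, less where a joint would pass 70% of its speed; a pose out of reach is approached as far as the arm can. A call with a gripper value outside its range is refused whole. The fingers move at their own pace and stop on an object; the grip force is fixed at half the most. Time passes only in rows, so rows that repeat a pose let the fingers close. It gives the time, the measured TCP pose, the force and the opening at its end, in the units of the state.
- env.get_state(): the state, without advancing time (a new reading comes with each control period).
- env.grab_frame(name): name is "scene" or "top" or "wrist"; returns a dict with "color" (480x640x3 uint8, red, green, blue), "intrinsics" (3x3 intrinsics, pixels), "k1" (the pictures are not rectified: a ray, as slopes to the right and down, at radius r is drawn at 1 + k1 r^2 times it, then the intrinsics apply), "position" and "attitude" of the camera in the world; the wrist camera has in their place "T_tool_cam" (4x4, takes a point from camera to tool coordinates, whose origin is the TCP and whose axes are the flange's). Camera axes: x right, y down, z forward; pixel columns grow to the right and rows downward; lengths in m; the calibration is good to about 2 mm. A picture is of the moment at which its call begins: read the wrist's pose just before it. There is no depth.
- env.hand_in(): hands the job in, once; it reports no verdict.
The state is a dict: "t": time; "q": joint angles; "joint_velocities": joint speeds; "joint_torque": joint torques, N m; "position": TCP position; "tcp_rot": TCP orientation; "ft_force": force on the tool from outside, world axes, zero at the start; "ft_torque": the same for the moment, N m; "finger_gap": opening from 0.0 (shut) to 1.0 (fully open).
Only numpy, scipy, OpenCV 4.12 (cv2) and the standard library are available. Lean on these libraries where they do the work, as an engineer would, in place of code of your own. Each camera call takes 0.05 s, during which the arm holds its last target. There are 200 camera calls.

## Working session

There is one attempt and no reset: what is moved stays moved. The work goes in short steps, Python scripts to look and compute and a tool call to move; the robot and the scene stay as the last step left them, time stands still between calls to the robot, and variables do not carry over. Pictures are saved under pics/ and viewed, on a budget of 14 in all, crops included, one or two more only if the job needs it, and the job is handed in when it is done.

Besides the shell and the picture viewer there is one more tool, called after "Call:" by a JSON object that holds its "api" and its "payload". carry_out: Moves the arm, as the interface text tells. Its arguments: {"type":"object","properties":{"moves":{"type":"array"}},"required":["moves"]}

```bash
mkdir -p pics; ls
cat > h.py <<'E'
import numpy as np, cv2
from scipy.spatial.transform import Rotation as R
from station import env
def cam(name):
    s=env.get_state(); f=env.grab_frame(name)
    if 'T_tool_cam' in f:
        T=np.eye(4);T[:3,:3]=R.from_euler('xyz',s['tcp_rot']).as_matrix();T[:3,3]=s['position']
        T=T@np.array(f['T_tool_cam'])
    else:
        T=np.eye(4);a=np.array(f['attitude']);T[:3,3]=f['position']
        T[:3,:3]=a if a.shape==(3,3) else (R.from_euler('xyz',a).as_matrix() if a.size==3 else R.from_quat(a).as_matrix())
    return dict(img=f['color'],K=np.array(f['intrinsics']),k1=f['k1'],T=T)
def save(c,p,crop=None,scale=1):
    im=c['img'][:,:,::-1]
    if crop: im=im[crop[1]:crop[3],crop[0]:crop[2]]
    cv2.imwrite(p,cv2.resize(im,None,fx=scale,fy=scale,interpolation=cv2.INTER_CUBIC))
def ray(c,uv):
    K=c['K'];d=np.array([(uv[0]-K[0,2])/K[0,0],(uv[1]-K[1,2])/K[1,1]])
    x=d.copy()
    for _ in range(20): x=d/(1+c['k1']*(x@x))
    v=c['T'][:3,:3]@np.r_[x,1]; return c['T'][:3,3],v/np.linalg.norm(v)
def plane(c,uv,z):
    o,v=ray(c,uv); return o+v*(z-o[2])/v[2]
def proj(c,P):
    p=np.linalg.inv(c['T'])@np.r_[P,1]; x=p[:2]/p[2]; x=x*(1+c['k1']*(x@x))
    return c['K'][:2,:2]@x+c['K'][:2,2]
E
cat > a.py <<'E'
from h import *
import pickle
s=env.get_state(); print({k:np.round(v,3) for k,v in s.items()}, env.finger_overhang)
f=env.grab_frame('top'); print({k:v for k,v in f.items() if k!='color'})
f=env.grab_frame('scene'); print({k:v for k,v in f.items() if k!='color'})
f=env.grab_frame('wrist'); print({k:v for k,v in f.items() if k!='color'})
C={n:cam(n) for n in('top','scene')}
pickle.dump(C,open('c0.pkl','wb'))
for n in C: save(C[n],f'pics/{n}0.png',scale=1.25)
E
python3 a.py
```

```text
pics
{'t': np.float64(0.0), 'q': array([-1.216,  0.308,  1.508,  0.   ,  1.328, -0.074]), 'joint_velocities': array([-0.001, -0.   ,  0.001, -0.001,  0.   , -0.   ]), 'joint_torque': array([ 3.0000e-03, -4.5754e+01, -2.5191e+01,  0.0000e+00,  1.3000e-02,
        0.0000e+00]), 'position': array([ 0.239, -0.523,  0.404]), 'tcp_rot': array([-3.14 , -0.   ,  0.429]), 'ft_force': array([-0.039, -0.632,  0.246]), 'ft_torque': array([-0.023, -0.051,  0.015]), 'finger_gap': np.float64(0.999)} 0.1734
{'intrinsics': array([[470.05553587,   0.        , 313.04866333],
       [  0.        , 470.05553587, 237.81497629],
       [  0.        ,   0.        ,   1.        ]]), 'k1': -0.07767028050598448, 'position': array([ 3.84656052e-01, -5.54303066e-04,  1.18298167e+00]), 'attitude': array([-2.99334045,  0.00888085, -1.55830377])}
{'intrinsics': array([[571.06108572,   0.        , 315.29965475],
       [  0.        , 571.06108572, 243.98380569],
       [  0.        ,   0.        ,   1.        ]]), 'k1': -0.16823816601646083, 'position': array([1.04569224, 0.82522358, 0.80410294]), 'attitude': array([-2.20620851, -0.01646594,  2.61435084])}
{'intrinsics': array([[366.96362779,   0.        , 316.26965962],
       [  0.        , 366.96362779, 233.26509868],
       [  0.        ,   0.        ,   1.        ]]), 'k1': -0.007110531385101821, 'T_tool_cam': array([[ 6.22060315e-04, -9.51899240e-01, -3.06410591e-01,
         7.79764251e-02],
       [ 9.99999563e-01,  3.78093650e-04,  8.55561108e-04,
        -7.36474489e-04],
       [-6.98556069e-04, -3.06410989e-01,  9.51899059e-01,
         3.08791261e-02],
       [ 0.00000000e+00,  0.00000000e+00,  0.00000000e+00,
         1.00000000e+00]])}
```

View pics/top0.png

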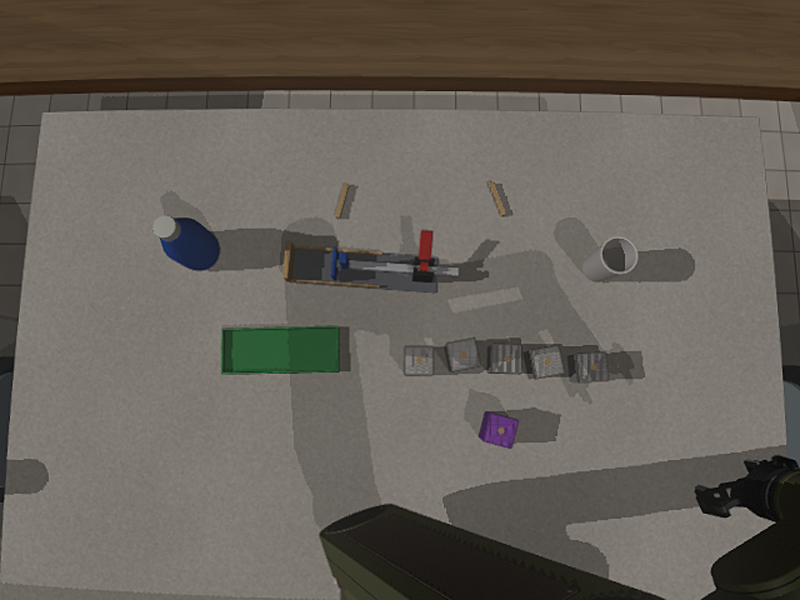

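View pics/scene0.png

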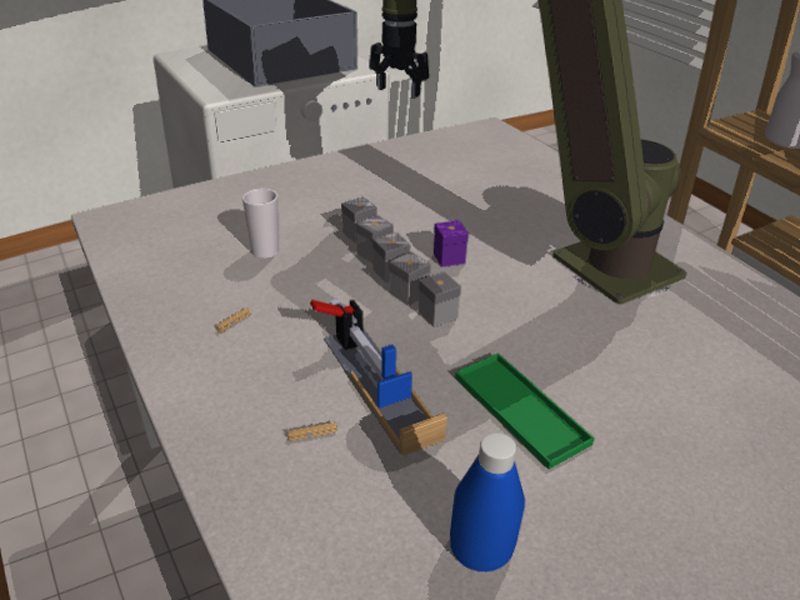

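Top view: five grey boxes at about (419,360), (463,354), (505,358), (547,361) and (591,366). The purple look-alike is at (498,430). The tray is at (281,350), the rack spans (290–438, 265) with its end stop on the left, and the red lever is at (426,245), leaning to the far side. Jug, bottle and pegs are well clear. Next I measure and look at the rack enlarged.

```bash
cat > b.py <<'E'
from h import *
import pickle
C=pickle.load(open('c0.pkl','rb'));c=C['top']
hsv=cv2.cvtColor(c['img'],cv2.COLOR_RGB2HSV)
def m(lo,hi,z,name,n=2,amin=20):
    k=cv2.inRange(hsv,lo,hi); cs,_=cv2.findContours(k,cv2.RETR_EXTERNAL,cv2.CHAIN_APPROX_NONE)
    for q in sorted(cs,key=cv2.contourArea)[::-1][:n]:
        if cv2.contourArea(q)<amin: continue
        P=np.array([plane(c,p,z)[:2] for p in q[:,0].astype(float)],np.float32)*1000
        r=cv2.minAreaRect(P); print(name,np.round(q[:,0].mean(0)),'ctr',np.round(r[0],1),'size',np.round(r[1],1),round(r[2],1))
m((45,80,20),(85,255,255),.016,'tray',1)
m((0,150,80),(8,255,255),.104,'lever',1)
m((105,120,30),(130,255,255),.1,'blue',3)
m((128,80,30),(150,255,255),.075,'purple',1)
m((8,90,60),(25,255,255),.03,'wood',6,10)
# box knobs
m((5,70,60),(25,255,255),.078,'knobs',14,1)
for n,u in dict(b1=(419,360),b2=(463,354),b3=(505,358),b4=(547,361),b5=(591,366),jug=(618,255)).items(): print(n,np.round(plane(c,np.array(u)/1.25,.075)*1000))
save(c,'pics/rack1.png',(220,175,380,240),5)
E
python3 b.py
```

```text
tray [224. 280.] ctr [450.8 234. ] size [ 91.5 234.1] 2.1
lever [340. 196.] ctr [646.  -51.6] size [21.1 54.8] 85.6
blue [153. 191.] ctr [643.5 395.9] size [115.6  84.3] 56.2
blue [267. 211.] ctr [610.3 120.7] size [ 8.2 60.1] 89.0
blue [274. 208.] ctr [616.3 104. ] size [29.1 14.2] 1.4
purple [399. 343.] ctr [ 304.8 -189.2] size [64.6 54.4] 75.5
wood [321.  32.] ctr [1138.1    5.5] size [ 222.9 1840.8] 0.4
wood [229. 208.] ctr [629.2 224. ] size [11.  74.8] 86.3
wood [397. 159.] ctr [ 763.5 -200.7] size [73.8 11.5] 20.7
wood [273. 160.] ctr [755.5 116.2] size [ 8.9 73.6] 76.1
wood [268. 226.] ctr [584.6 124.7] size [175.7   5.1] 86.3
wood [288. 201.] ctr [649.2  77.2] size [88.4  5.3] 86.4
knobs [321.  32.] ctr [1106.7    5.3] size [ 213.6 1764.1] 0.4
knobs [397. 159.] ctr [ 748.  -192.1] size [71.5 12. ] 20.2
knobs [229. 208.] ctr [620.2 215.1] size [11.6 74. ] 86.3
knobs [268. 226.] ctr [576.4 119.5] size [168.4   6.1] 86.4
knobs [273. 160.] ctr [740.1 111.7] size [ 9.8 70.5] 76.1
knobs [288. 201.] ctr [638.4  74. ] size [85.  6.] 86.4
knobs [251. 198.] ctr [644.5 163.6] size [70.8  5.7] 86.9
knobs [405. 286.] ctr [ 437.7 -205.8] size [9.4 9.6] 0.5
knobs [438. 289.] ctr [ 431.3 -283.6] size [9.4 9.6] 0.4
knobs [474. 293.] ctr [ 422.5 -369.1] size [9.4 9.6] 0.3
knobs [400. 344.] ctr [ 303.7 -192.7] size [9.1 9.3] 0.4
knobs [335. 288.] ctr [431.9 -41. ] size [8.2 9.9] 45.4
knobs [371. 283.] ctr [ 443.9 -124.7] size [7.  9.4] 89.8
b1 [431. -42.  75.]
b2 [ 444. -125.   75.]
b3 [ 437. -204.   75.]
b4 [ 432. -283.   75.]
b5 [ 423. -367.   75.]
jug [ 638. -428.   75.]
```

View pics/rack1.png

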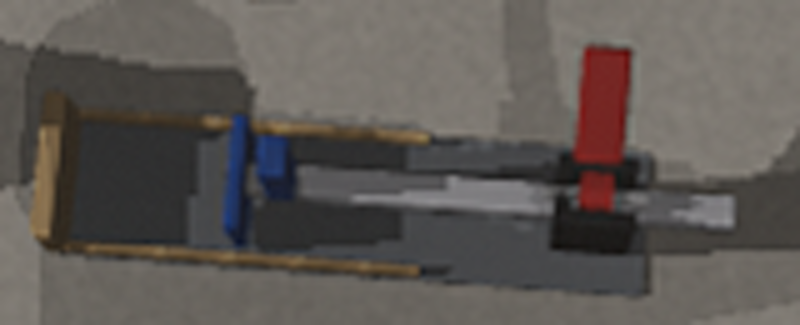

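The measurements agree with each other: rack origin about (0.614, 0.035) with yaw about -0.065, tray centre (0.451, 0.234), and the five knobs of the grey boxes. I start with the lever.

```bash
cat >> h.py <<'E'
RY=-0.065; RO=np.array([.614,.0353])
def rack(x,y): # mm -> world m
    c,s=np.cos(RY),np.sin(RY); return RO+np.array([c*x-s*y,s*x+c*y])/1000
def go(*wps):
    "wps: (x,y,tcpz m,yaw) -> tool-axis shifts in mm and turn deg from the present pose"
    s=env.get_state(); r=R.from_euler('xyz',s['tcp_rot']).as_matrix(); p=s['position']; y0=s['tcp_rot'][2]
    print('t',round(float(s['t']),2),'pos',np.round(p,4),'yaw',round(float(y0),4),'F',np.round(s['ft_force'],2),'gap',round(float(s['finger_gap']),3))
    for w in wps: print(np.round(r.T@(np.array(w[:3])-p)*1000,1), round(float(-np.degrees(w[3]-y0)),1))
E
python3 -c "
from h import *
Y=np.pi/2+RY
a=rack(105,-85);go((*a,.404,Y),(*a,.258,Y))"
```

```text
t 0.25 pos [ 0.239  -0.5228  0.4043] yaw 0.4289 F [-1.    0.77  0.44] gap 1.001
[ 6.253e+02 -2.270e+02  5.000e-01] -61.7
[ 625.2 -226.9  146.5] -61.7
```

Call:
{"api": "carry_out", "payload": {"moves": [[[-1,55,-20,0,-10],[-1,110,-40,0,-20],[-1,165,-60,0,-30],[-1,215,-78,0,-40],[-1,270,-98,0,-50],[-1,325,-118,0,-61.7],[-1,380,-138,0,-61.7],[-1,435,-158,0,-61.7],[-1,490,-178,0,-61.7],[-1,545,-198,0,-61.7],[-1,600,-218,0,-61.7],[-1,625,-227,0,-61.7],[-1,625,-227,0,-61.7],[-1,625,-227,40,-61.7],[-1,625,-227,80,-61.7],[-1,625,-227,120,-61.7],[-1,625,-227,146.5,-61.7],[-1,625,-227,146.5,-61.7],[-1,625,-227,146.5,-61.7]]]}}

```text
t: 2.62
position: [0.7132, -0.0575, 0.2595]
tcp_rot: [3.14, 0.0, 1.505]
ft_force: [-0.1, -0.4, 0.8]
finger_gap: 0.003
```

```bash
python3 -c "
from h import *
Y=np.pi/2+RY
c=cam('wrist');save(c,'pics/w1.png');print(proj(c,np.r_[rack(0,-85),.0655]),proj(c,np.r_[rack(64,-85),.104]))
go((*rack(-12,-85),.258,Y))"
```

```text
[102.27026937 282.28875592] [211.8922082  325.28424639]
t 2.67 pos [ 0.7136 -0.0573  0.2601] yaw 1.5051 F [ 0.52 -0.53 -0.08] gap 0.004
[   0.9 -117.4    1.8] -0.0
```

View pics/w1.png

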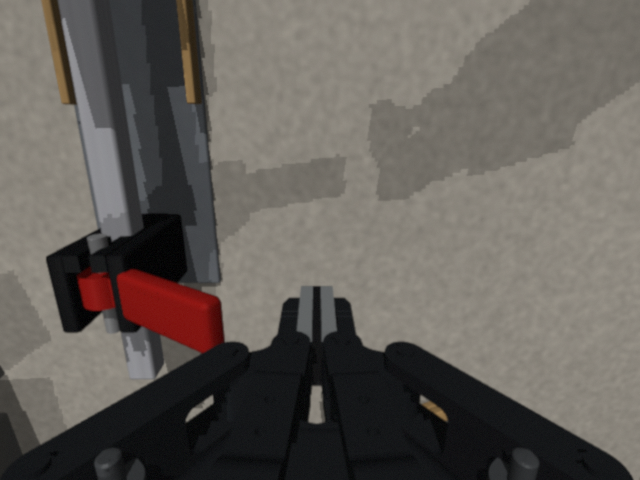

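The projected axle and lever tip fall on the red lever in the picture (97,285 to 222,320), so the frame is good. Now I push it over towards the robot.

Call:
{"api": "carry_out", "payload": {"moves": [[[-1,0,-12,0,0],[-1,0,-20,0,0],[-1,0,-28,0,0],[-1,0,-36,0,0],[-1,0,-44,0,0],[-1,0,-52,0,0],[-1,0,-60,0,0],[-1,0,-68,0,0],[-1,0,-76,0,0],[-1,0,-84,0,0],[-1,0,-92,0,0],[-1,0,-100,0,0],[-1,0,-108,0,0],[-1,0,-114,0,0],[-1,0,-114,0,0]]]}}

```text
t: 4.55
position: [0.6062, -0.05, 0.2664]
tcp_rot: [3.114, 0.002, 1.505]
ft_force: [11.3, -0.5, 17.6]
finger_gap: 0.003
```

```bash
python3 -c "
from h import *
Y=np.pi/2+RY
c=cam('scene');save(c,'pics/s2.png',(220,200,380,320),4)
go((*rack(50,-85),.258,Y),(*rack(50,-85),.38,Y),(*rack(0,68),.38,Y),(*rack(0,68),.247,Y))"
```

```text
t 4.6 pos [ 0.6063 -0.05    0.2662] yaw 1.5056 F [ 9.87 -0.75 20.83] gap -0.002
[ 0.7 51.9  9.6] -0.0
[   0.4   55.2 -112.3] -0.0
[ 153.4    5.2 -113.9] -0.0
[153.7   1.6  19. ] -0.0
```

View pics/s2.png

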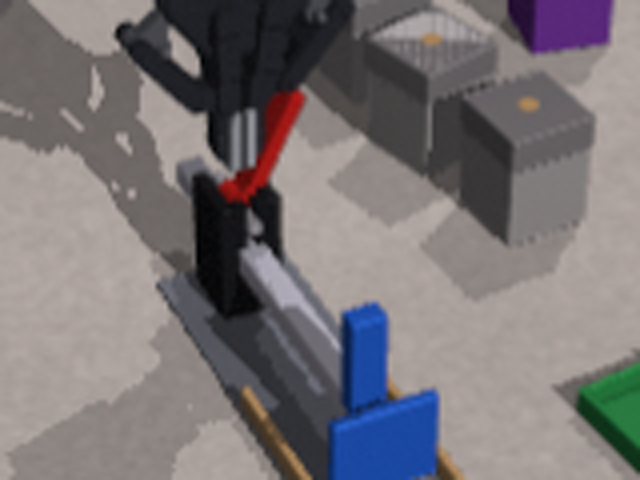

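The lever leans to the robot's side and stops there, so it is open. I back off and grip the bar's tab.

Call:
{"api": "carry_out", "payload": {"moves": [[[-1,0,20,0,0],[-1,0,55,0,0],[-1,0,55,-60,0],[0,0,55,-115,0],[0.5,40,45,-115,0],[0.7,90,25,-115,0],[0.7,140,10,-115,0],[0.7,153,9,-115,0],[0.7,153,9,-115,0],[0.7,153,9,-60,0],[0.7,153,9,-20,0],[0.7,153,9,11,0],[0.7,153,9,11,0],[0.7,153,9,11,0]]]}}

```text
t: 6.35
position: [0.6192, 0.1019, 0.2482]
tcp_rot: [3.14, 0.0, 1.505]
ft_force: [-0.2, 0.8, -0.4]
finger_gap: 0.849
```

```bash
python3 -c "
from h import *
Y=np.pi/2+RY
c=cam('wrist');save(c,'pics/w3.png')
go((*rack(0,68),.247,Y))"
```

```text
t 6.4 pos [0.6194 0.1021 0.2488] yaw 1.5048 F [ 1.   -0.56 -0.02] gap 0.85
[ 1.  -1.   1.8] -0.1
```

View pics/w3.png

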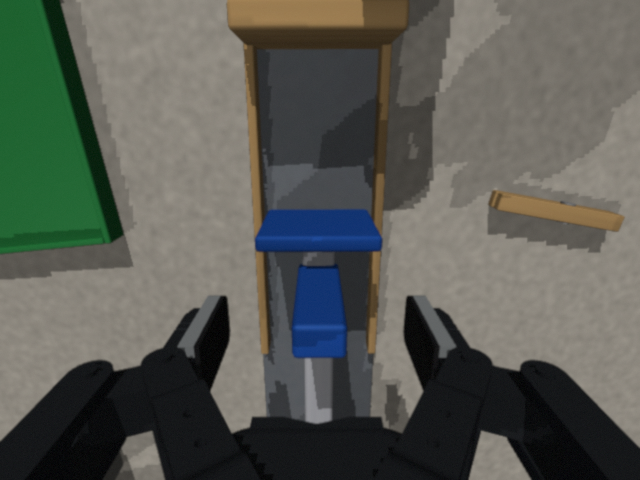

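Call:
{"api": "carry_out", "payload": {"moves": [[[-1,0,0,0,0],[-1,0,0,0,0],[-1,0,0,0,0],[-1,0,0,0,0],[-1,-10,0,0,0],[-1,-20,0,0,0],[-1,-30,0,0,0],[-1,-40,0,0,0],[-1,-50,0,0,0],[-1,-60,0,0,0],[-1,-70,0,0,0],[-1,-76,0,0,0],[-1,-76,0,0,0],[-1,-76,0,0,0]]]}}

```text
t: 8.15
position: [0.6148, 0.0264, 0.2484]
tcp_rot: [3.137, 0.001, 1.506]
ft_force: [3.4, -2.4, 4.7]
finger_gap: 0.224
```

```bash
python3 -c "
from h import *
Y=np.pi/2
go((*rack(0,-8),.247,Y),(*rack(0,-8),.35,Y),(.436,-.20+.06,.35,Y))"
```

```text
t 8.15 pos [0.6148 0.0264 0.2484] yaw 1.5056 F [ 3.45 -2.4   4.74] gap 0.224
[ 0.8 -1.4  1.4] -3.7
[   0.8   -0.9 -101.6] -3.7
[-177.8 -167.1 -102.3] -3.7
```

Call:
{"api": "carry_out", "payload": {"moves": [[[0.6,0,0,0,0],[0.7,0,0,0,0],[0.7,0,0,0,0],[0.7,0,0,-50,0],[0.7,0,0,-105,0],[1,-40,-35,-140,-3.7],[1,-80,-75,-170,-3.7],[1,-120,-115,-200,-3.7],[1,-160,-150,-200,-3.7],[1,-205,-174,-200,-3.7],[1,-228,-174,-200,-3.7],[1,-228,-174,-200,-3.7],[1,-228,-174,-200,-3.7]]]}}

```text
t: 9.78
position: [0.4247, -0.1886, 0.4469]
tcp_rot: [-3.141, -0.001, 1.57]
ft_force: [-0.0, 0.1, 0.6]
finger_gap: 0.998
```

```bash
cat > d.py <<'E'
from h import *
import pickle
go()
c=cam('wrist');pickle.dump(c,open('w4.pkl','wb'));save(c,'pics/w4.png',scale=1.25)
t=cam('top');save(t,'pics/t4.png',(170,160,500,380),2.4);pickle.dump(t,open('t4.pkl','wb'))
hsv=cv2.cvtColor(c['img'],cv2.COLOR_RGB2HSV)
k=cv2.inRange(hsv,(5,90,60),(25,255,255)); cs,_=cv2.findContours(k,cv2.RETR_EXTERNAL,cv2.CHAIN_APPROX_NONE)
for q in cs:
    if cv2.contourArea(q)>8: u=q[:,0].mean(0); print(np.round(u),cv2.contourArea(q),np.round(plane(c,u,.076)*1000,1))
E
python3 d.py
```

```text
t 9.78 pos [ 0.4247 -0.1886  0.4469] yaw 1.5701 F [-0.05  0.11  0.56] gap 0.998
[314. 365.] 56.5 [ 421.  -371.1   76. ]
[323. 294.] 77.5 [ 430.3 -284.3   76. ]
[328. 222.] 94.5 [ 435.5 -207.8   76. ]
[189. 209.] 81.0 [ 301.9 -195.    76. ]
[613. 206.] 611.0 [ 706.9 -191.2   76. ]
[337. 135.] 112.0 [ 442.4 -126.    76. ]
[323.  30.] 143.5 [429.8 -42.   76. ]
```

View pics/w4.png

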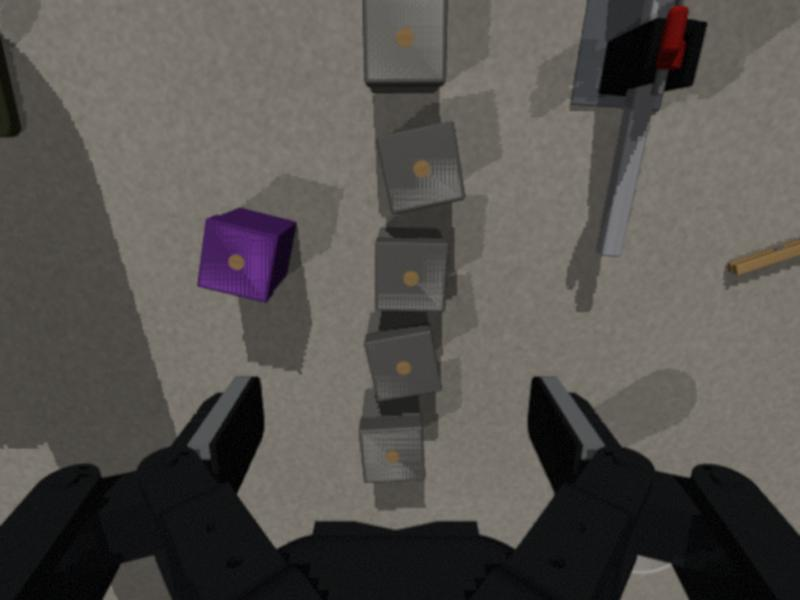

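The wrist view gives the same box centres as the top view within about 2 mm: from top to bottom (404,37), (421,168), (411,278), (403,367), (392,457). The second and fourth are turned by roughly +15° and +11°, the purple one at (236,262) is the look-alike, and the lever is open. I grasp the nearest box first.

```bash
cat > e.py <<'E'
from h import *
import pickle
C=pickle.load(open('c0.pkl','rb'));c=C['top']
hsv=cv2.cvtColor(c['img'],cv2.COLOR_RGB2HSV)
k=cv2.inRange(hsv,(45,80,20),(85,255,255)); q=max(cv2.findContours(k,0,1)[0],key=cv2.contourArea)
P=np.array([plane(c,p,.016)[:2] for p in q[:,0].astype(float)],np.float32)*1000
print(np.round(cv2.boxPoints(cv2.minAreaRect(P))))
Y=np.pi/2; go((.431,-.0415,.3,Y),(.431,-.0415,.205,Y))
E
python3 e.py
```

```text
[[401. 349.]
 [410. 115.]
 [501. 119.]
 [492. 353.]]
t 9.88 pos [ 0.425  -0.1883  0.447 ] yaw 1.5715 F [ 0.05 -0.03 -0.11] gap 1.0
[146.7   6.2 147.1] 0.0
[146.6   6.2 242.1] 0.0
```

Call:
{"api": "carry_out", "payload": {"moves": [[[1,50,3,40,0],[1,100,6,90,0],[1,146.5,6,140,0],[1,146.5,6,160,0],[1,146.5,6,200,0],[1,146.5,6,242,0],[1,146.5,6,242,0],[-1,146.5,6,242,0],[-1,146.5,6,242,0],[-1,146.5,6,242,0],[-1,146.5,6,242,0],[-1,146.5,6,222,0],[-1,146.5,6,192,0],[-1,146.5,6,162,0],[-1,146.5,6,162,0],[-1,146.5,6,162,0],[-1,146.5,6,162,0],[-1,146.5,6,162,0]]]}}

```text
t: 12.12
position: [0.4306, -0.0426, 0.2844]
tcp_rot: [-3.14, -0.0, 1.57]
ft_force: [0.7, 0.2, -1.0]
finger_gap: 0.648
```

```bash
cat >> h.py <<'E'
TO=np.array([.451,.234]);TY=.037
def tray(x,y):
    c,s=np.cos(TY),np.sin(TY); return TO+np.array([c*x-s*y,s*x+c*y])/1000
H=np.pi/2
def tgt(lift=.30,dz=.0):
    for n,p,y in [('rack1',rack(0,150),H+RY),('rack2',rack(0,93),H+RY),('t+',tray(0,72),H+TY),('t0',tray(0,0),H+TY),('t-',tray(0,-72),H+TY)]:
        print(n);go((*p,lift,y),(*p,.210+dz,y))
E
python3 -c "
from h import *
tgt()"
```

```text
rack1
t 12.12 pos [ 0.4306 -0.0426  0.2844] yaw 1.5702 F [ 0.72  0.2  -1.02] gap 0.648
[227.7 193.  -15.9] 3.7
[227.7 193.2  74.1] 3.7
rack2
t 12.12 pos [ 0.4306 -0.0426  0.2844] yaw 1.5702 F [ 0.72  0.2  -1.02] gap 0.648
[170.8 189.3 -15.9] 3.7
[170.8 189.5  74.1] 3.7
t+
t 12.12 pos [ 0.4306 -0.0426  0.2844] yaw 1.5702 F [ 0.72  0.2  -1.02] gap 0.648
[348.6  17.5 -15.5] -2.2
[348.5  17.7  74.5] -2.2
t0
t 12.12 pos [ 0.4306 -0.0426  0.2844] yaw 1.5702 F [ 0.72  0.2  -1.02] gap 0.648
[276.6  20.2 -15.6] -2.2
[276.6  20.4  74.4] -2.2
t-
t 12.12 pos [ 0.4306 -0.0426  0.2844] yaw 1.5702 F [ 0.72  0.2  -1.02] gap 0.648
[204.7  22.9 -15.6] -2.2
[204.6  23.1  74.4] -2.2
```

Force -1.0 N: the box is light. It goes to the far end of the tray.

Call:
{"api": "carry_out", "payload": {"moves": [[[-1,60,3,-15,-2.2],[-1,120,6,-15,-2.2],[-1,180,9,-15,-2.2],[-1,240,12,-15,-2.2],[-1,300,15,-15,-2.2],[-1,348.5,17.5,-15,-2.2],[-1,348.5,17.5,-15,-2.2],[-1,348.5,17.5,25,-2.2],[-1,348.5,17.5,60,-2.2],[-1,348.5,17.5,75.5,-2.2],[-1,348.5,17.5,75.5,-2.2],[-1,348.5,17.5,75.5,-2.2],[0.8,348.5,17.5,75.5,-2.2],[1,348.5,17.5,75.5,-2.2],[1,348.5,17.5,75.5,-2.2],[1,348.5,17.5,55,-2.2],[1,348.5,17.5,20,-2.2],[1,348.5,17.5,-30,-2.2],[1,348.5,17.5,-80,-2.2]]]}}

```text
t: 14.5
position: [0.4484, 0.3057, 0.3664]
tcp_rot: [-3.141, 0.0, 1.609]
ft_force: [0.6, 0.5, 0.4]
finger_gap: 0.999
```

```bash
cat > chk.py <<'E'
from h import *
import sys
c=cam('top');hsv=cv2.cvtColor(c['img'],cv2.COLOR_RGB2HSV)
k=cv2.inRange(hsv,(5,70,50),(25,255,255)); cs,_=cv2.findContours(k,0,1)
print('top knobs',[np.round(plane(c,cv2.minEnclosingCircle(q)[0],.077)[:2]*1000).astype(int).tolist() for q in cs if 2<cv2.contourArea(q)<40 and cv2.minEnclosingCircle(q)[1]<6])
s=cam('scene');hsv=cv2.cvtColor(s['img'],cv2.COLOR_RGB2HSV)
k=cv2.inRange(hsv,(8,110,60),(25,255,255)); cs,_=cv2.findContours(k,0,1)
print('scene knobs',[np.round(plane(s,cv2.minEnclosingCircle(q)[0],.077)[:2]*1000).astype(int).tolist() for q in cs if 2<cv2.contourArea(q)<60 and cv2.minEnclosingCircle(q)[1]<8])
E
python3 chk.py; python3 -c "
from h import *
y=H+.255
go((.443,-.1253,.3,y),(.443,-.1253,.205,y))"
```

```text
top knobs [[304, -193], [423, -413], [431, -284], [437, -206], [444, -126], [449, 307], [637, 37]]
scene knobs [[446, 302]]
t 14.6 pos [0.4503 0.3069 0.3712] yaw 1.6089 F [1.14 0.24 0.22] gap 0.997
[-432.   -24.5   68.5] -12.4
[-432.6  -25.6  163.5] -12.4
```

Box 1 stands in the tray at (449,307). The farthest box has been knocked from y=-369 to -413, as announced. Box 2 is next.

Call:
{"api": "carry_out", "payload": {"moves": [[[1,-60,-4,0,0],[1,-120,-8,0,-4],[1,-180,-11,0,-8],[1,-240,-15,0,-12.4],[1,-300,-18,10,-12.4],[1,-360,-21,30,-12.4],[1,-415,-24,50,-12.4],[1,-432,-25,60,-12.4],[1,-432,-25,80,-12.4],[1,-432,-25,120,-12.4],[1,-432,-25,160,-12.4],[1,-432,-25,160,-12.4],[-1,-432,-25,160,-12.4],[-1,-432,-25,160,-12.4],[-1,-432,-25,160,-12.4],[-1,-432,-25,160,-12.4],[-1,-432,-25,130,-12.4],[-1,-432,-25,80,-12.4],[-1,-432,-25,80,-12.4],[-1,-432,-25,80,-12.4]]]}}

```text
t: 17.1
position: [0.4393, -0.1266, 0.2852]
tcp_rot: [-3.141, -0.0, 1.825]
ft_force: [-0.7, 0.3, -3.7]
finger_gap: 0.65
```

```bash
python3 -c "
from h import *
tgt()"
```

```text
rack1
t 17.1 pos [ 0.4393 -0.1266  0.2852] yaw 1.8251 F [-0.67  0.26 -3.67] gap 0.65
[255.1 256.9 -14.9] 18.3
[255.1 256.9  75.1] 18.3
rack2
t 17.1 pos [ 0.4393 -0.1266  0.2852] yaw 1.8251 F [-0.67  0.26 -3.67] gap 0.65
[201.  239.  -14.9] 18.3
[201.  239.   75.1] 18.3
t+
t 17.1 pos [ 0.4393 -0.1266  0.2852] yaw 1.8251 F [-0.67  0.26 -3.67] gap 0.65
[416.3 117.6 -14.9] 12.4
[416.3 117.6  75.1] 12.4
t0
t 17.1 pos [ 0.4393 -0.1266  0.2852] yaw 1.8251 F [-0.67  0.26 -3.67] gap 0.65
[346.  102.  -14.9] 12.4
[346.  102.1  75.1] 12.4
t-
t 17.1 pos [ 0.4393 -0.1266  0.2852] yaw 1.8251 F [-0.67  0.26 -3.67] gap 0.65
[275.7  86.5 -14.9] 12.4
[275.7  86.5  75.1] 12.4
```

Force -3.7 N: heavy. It goes into the rack against the end stop.

Call:
{"api": "carry_out", "payload": {"moves": [[[-1,35,15,-40,0],[-1,80,45,-40,6],[-1,120,80,-40,12],[-1,155,120,-40,18.3],[-1,190,165,-40,18.3],[-1,225,210,-40,18.3],[-1,250,250,-40,18.3],[-1,255,257,-40,18.3],[-1,255,257,-40,18.3],[-1,255,257,0,18.3],[-1,255,257,40,18.3],[-1,255,257,60,18.3],[-1,255,257,70,18.3],[-1,255,257,75,18.3],[-1,255,257,75,18.3],[-1,255,257,75,18.3]]]}}

```text
t: 19.1
position: [0.6242, 0.1833, 0.2109]
tcp_rot: [-3.142, 0.001, 1.505]
ft_force: [-1.4, -3.3, 6.2]
finger_gap: 0.654
```

```bash
python3 -c "
from h import *
c=cam('wrist');save(c,'pics/w5.png')
go((*rack(0,150),.2085,H+RY))"
```

```text
t 19.15 pos [0.6242 0.1833 0.2108] yaw 1.5051 F [-2.16 -3.18  7.63] gap 0.656
[ 1.6 -0.6  2.3] -0.0
```

View pics/w5.png

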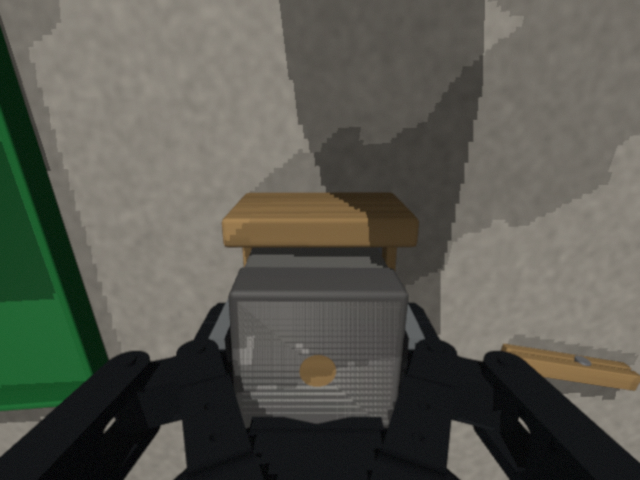

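The box is centred between the walls and resting on the floor plate (Fz +7 N). I release it.

Call:
{"api": "carry_out", "payload": {"moves": [[[0.85,0,0,0,0],[0.9,0,0,0,0],[0.9,0,0,0,0],[0.9,0,0,-30,0],[0.9,0,0,-80,0],[0.9,0,0,-130,0],[1,-20,-30,-140,0],[1,-60,-75,-150,0],[1,-100,-110,-150,0],[1,-120,-130,-150,0],[1,-120,-130,-150,0]]]}}

```text
t: 20.52
position: [0.4852, 0.0724, 0.3602]
tcp_rot: [-3.14, 0.0, 1.504]
ft_force: [-0.2, -0.5, 0.1]
finger_gap: 1.0
```

```bash
python3 chk.py; python3 -c "
from h import *
print('exp',rack(0,150))
go((.437,-.207,.3,H),(.437,-.207,.205,H))"
```

```text
top knobs [[304, -193], [422, -413], [431, -284], [437, -207], [449, 307], [647, 213]]
scene knobs [[446, 302], [623, 180]]
exp [0.62374314 0.18498324]
t 20.62 pos [0.4876 0.0735 0.3605] yaw 1.5052 F [-0.21  0.22  0.4 ] gap 1.002
[-283.3  -32.2   60.3] -3.8
[-283.3  -32.3  155.3] -3.8
```

Box 2 stands in the rack as expected. The scene view gives (623,180) with the same -4 mm bias it showed at the tray. Box 3 is next.

Call:
{"api": "carry_out", "payload": {"moves": [[[1,-60,-7,0,0],[1,-120,-14,0,-3.8],[1,-180,-20,0,-3.8],[1,-240,-26,20,-3.8],[1,-282,-31,50,-3.8],[1,-282,-31,70,-3.8],[1,-282,-31,115,-3.8],[1,-282,-31,155,-3.8],[1,-282,-31,155,-3.8],[-1,-282,-31,155,-3.8],[-1,-282,-31,155,-3.8],[-1,-282,-31,155,-3.8],[-1,-282,-31,155,-3.8],[-1,-282,-31,125,-3.8],[-1,-282,-31,75,-3.8],[-1,-282,-31,75,-3.8],[-1,-282,-31,75,-3.8],[-1,-282,-31,75,-3.8]]]}}

```text
t: 22.88
position: [0.437, -0.2056, 0.2841]
tcp_rot: [-3.139, -0.001, 1.572]
ft_force: [-0.8, 0.5, -0.8]
finger_gap: 0.648
```

```bash
python3 -c "
from h import *
tgt()"
```

```text
rack1
t 22.88 pos [ 0.437  -0.2056  0.2841] yaw 1.572 F [-0.85  0.47 -0.76] gap 0.648
[390.4 187.2 -15.8] 3.8
[390.3 187.4  74.2] 3.8
rack2
t 22.88 pos [ 0.437  -0.2056  0.2841] yaw 1.572 F [-0.85  0.47 -0.76] gap 0.648
[333.5 183.4 -15.9] 3.8
[333.4 183.6  74.1] 3.8
t+
t 22.88 pos [ 0.437  -0.2056  0.2841] yaw 1.572 F [-0.85  0.47 -0.76] gap 0.648
[511.6  11.9 -15.2] -2.1
[511.5  12.1  74.8] -2.1
t0
t 22.88 pos [ 0.437  -0.2056  0.2841] yaw 1.572 F [-0.85  0.47 -0.76] gap 0.648
[439.6  14.5 -15.3] -2.1
[439.5  14.7  74.7] -2.1
t-
t 22.88 pos [ 0.437  -0.2056  0.2841] yaw 1.572 F [-0.85  0.47 -0.76] gap 0.648
[367.7  17.1 -15.5] -2.1
[367.5  17.3  74.5] -2.1
```

Light: to the tray's middle.

Call:
{"api": "carry_out", "payload": {"moves": [[[-1,60,2,-15,0],[-1,120,4,-15,-2.1],[-1,180,6,-15,-2.1],[-1,240,8,-15,-2.1],[-1,300,10,-15,-2.1],[-1,360,12,-15,-2.1],[-1,415,14,-15,-2.1],[-1,439.5,14.5,-15,-2.1],[-1,439.5,14.5,-10,-2.1],[-1,439.5,14.5,30,-2.1],[-1,439.5,14.5,60,-2.1],[-1,439.5,14.5,75,-2.1],[-1,439.5,14.5,75,-2.1],[0.8,439.5,14.5,75,-2.1],[1,439.5,14.5,75,-2.1],[1,439.5,14.5,75,-2.1],[1,439.5,14.5,45,-2.1],[1,439.5,14.5,0,-2.1],[1,439.5,14.5,-50,-2.1],[1,439.5,14.5,-75,-2.1]]]}}

```text
t: 25.38
position: [0.4522, 0.2337, 0.3632]
tcp_rot: [3.137, -0.002, 1.609]
ft_force: [0.2, -0.7, -0.5]
finger_gap: 1.003
```

```bash
python3 chk.py; python3 -c "
from h import *
print(tray(0,0))
y=H+.19
go((.431,-.284,.3,y),(.431,-.284,.205,y))"
```

```text
top knobs [[304, -193], [423, -413], [431, -284], [451, 232], [624, 184], [637, 37]]
scene knobs [[446, 302], [623, 178], [449, 227], [-337, -433]]
[0.451 0.234]
t 25.48 pos [0.4527 0.2339 0.3636] yaw 1.6088 F [-0.2  -0.42 -0.48] gap 1.004
[-516.9  -41.8   62. ] -8.7
[-517.1  -42.5  157. ] -8.7
```

Call:
{"api": "carry_out", "payload": {"moves": [[[1,-60,-5,0,0],[1,-120,-10,0,0],[1,-180,-15,0,-4],[1,-240,-20,0,-8.7],[1,-300,-25,0,-8.7],[1,-360,-30,0,-8.7],[1,-420,-34,10,-8.7],[1,-480,-39,40,-8.7],[1,-516,-42,60,-8.7],[1,-516,-42,75,-8.7],[1,-516,-42,115,-8.7],[1,-516,-42,154,-8.7],[1,-516,-42,154,-8.7],[-1,-516,-42,154,-8.7],[-1,-516,-42,154,-8.7],[-1,-516,-42,154,-8.7],[-1,-516,-42,154,-8.7],[-1,-516,-42,114,-8.7],[-1,-516,-42,74,-8.7],[-1,-516,-42,74,-8.7]]]}}

```text
t: 27.98
position: [0.4302, -0.2845, 0.2892]
tcp_rot: [3.137, 0.006, 1.76]
ft_force: [0.8, 0.2, -3.5]
finger_gap: 0.651
```

```bash
python3 -c "
from h import *
tgt()" | grep -A3 -E "rack2|t-"; python3 chk.py
```

```text
rack2
t 27.98 pos [ 0.4302 -0.2845  0.2892] yaw 1.7605 F [ 0.79  0.16 -3.51] gap 0.651
[369.3 264.3 -11.6] 14.6
[369.8 263.9  78.4] 14.6
--
t-
t 27.98 pos [ 0.4302 -0.2845  0.2892] yaw 1.7605 F [ 0.79  0.16 -3.51] gap 0.651
[434.  107.3 -12.7] 8.7
[434.5 106.9  77.3] 8.7
top knobs [[304, -193], [451, 232], [449, 307], [624, 184], [637, 37]]
scene knobs [[446, 302], [623, 178], [449, 227], [-333, -463]]
```

-3.5 N: heavy. It goes to the second place in the rack, around the lever and high. I take a second force reading on the way.

Call:
{"api": "carry_out", "payload": {"moves": [[[-1,0,0,-40,0],[-1,50,10,-70,0],[-1,105,20,-70,0],[-1,160,30,-70,3],[-1,215,40,-70,8],[-1,270,50,-70,14.6],[-1,325,62,-70,14.6],[-1,373,80,-70,14.6],[-1,375,130,-70,14.6],[-1,373,180,-70,14.6],[-1,370,235,-70,14.6],[-1,366.5,263.5,-70,14.6],[-1,366.5,263.5,-70,14.6],[-1,366.5,263.5,-30,14.6],[-1,366.5,263.5,-10,14.6],[-1,366.5,263.5,-10,14.6]]]}}

```text
t: 30.08
position: [0.6164, 0.1255, 0.2924]
tcp_rot: [-3.132, 0.002, 1.506]
ft_force: [-0.4, 0.0, -3.5]
finger_gap: 0.649
```

```bash
python3 -c "
from h import *
go((*rack(0,90),.21,H+RY))"
```

```text
t 30.07 pos [0.6164 0.1255 0.2924] yaw 1.5056 F [-0.42  0.03 -3.54] gap 0.649
[ 0.   4.2 82.4] -0.0
```

Call:
{"api": "carry_out", "payload": {"moves": [[[-1,0,0,0,0],[-1,0,0,0,0],[-1,0,0,0,0]]]}}

```text
t: 30.45
position: [0.6192, 0.1259, 0.2973]
tcp_rot: [3.14, -0.0, 1.506]
ft_force: [1.3, 0.2, -4.4]
finger_gap: 0.644
```

```bash
python3 -c "
from h import *
go((*rack(0,90),.21,H+RY))"
```

```text
t 30.45 pos [0.6192 0.1259 0.2973] yaw 1.5057 F [ 1.25  0.17 -4.39] gap 0.644
[-0.8  0.5 87.3] -0.0
```

Call:
{"api": "carry_out", "payload": {"moves": [[[-1,0,0.5,30,0],[-1,0,0.5,60,0],[-1,0,0.5,75,0],[-1,0,0.5,82,0],[-1,0,0.5,86,0],[-1,0,0.5,86,0],[-1,0,0.5,86,0]]]}}

```text
t: 31.32
position: [0.6197, 0.1259, 0.2118]
tcp_rot: [3.14, -0.0, 1.506]
ft_force: [-3.1, -0.9, 5.4]
finger_gap: 0.647
```

```bash
python3 -c "
from h import *
c=cam('wrist');save(c,'pics/w6.png')
go((*rack(0,90),.21,H+RY))"
```

```text
t 31.38 pos [0.6197 0.1259 0.2118] yaw 1.5057 F [-2.84  0.2   6.3 ] gap 0.649
[-0.8  0.2  1.8] -0.0
```

View pics/w6.png

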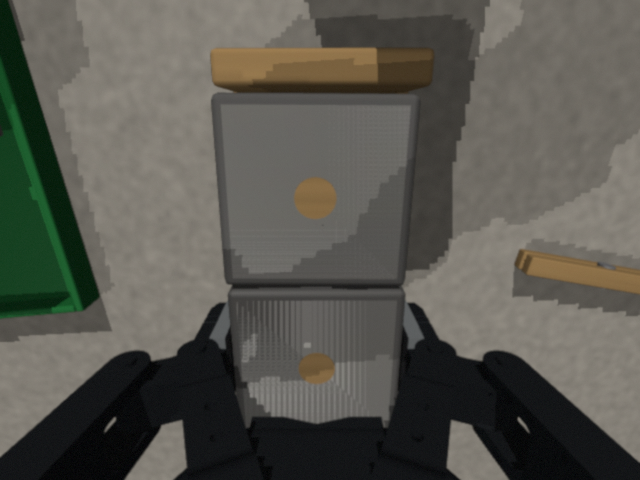

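Both full boxes stand in line: knobs at (315,198) and (317,368), with a small gap at row 287. I release and check on box 5.

Call:
{"api": "carry_out", "payload": {"moves": [[[0.85,0,0,0,0],[0.9,0,0,0,0],[0.9,0,0,0,0],[0.9,0,0,-30,0],[0.9,0,0,-80,0],[0.9,0,0,-130,0],[1,0,-40,-200,0],[1,-20,-90,-225,0],[1,-60,-140,-235,0],[1,-120,-180,-235,0],[1,-180,-190,-235,0],[1,-240,-190,-235,0],[1,-300,-190,-235,0],[1,-360,-190,-235,0],[1,-420,-190,-235,3.5],[1,-460,-190,-235,3.5],[1,-460,-190,-235,3.5],[1,-460,-190,-235,3.5]]]}}

```text
t: 33.62
position: [0.3997, -0.3206, 0.4448]
tcp_rot: [-3.141, -0.001, 1.444]
ft_force: [0.0, -0.1, -0.8]
finger_gap: 0.998
```

```bash
python3 chk.py; python3 d.py
```

```text
top knobs [[304, -193], [452, 232], [449, 307], [621, 125], [624, 184], [635, 37]]
scene knobs [[446, 302], [623, 178], [449, 227], [619, 121]]
t 33.73 pos [ 0.3999 -0.3197  0.4451] yaw 1.4456 F [0.58 0.01 0.4 ] gap 1.002
[349. 290.] 66.0 [ 420.9 -413.7   76. ]
[185.  76.] 121.0 [ 301.9 -195.2   76. ]
[635.  48.] 53.5 [ 681. -221.   76.]
```

View pics/w4.png

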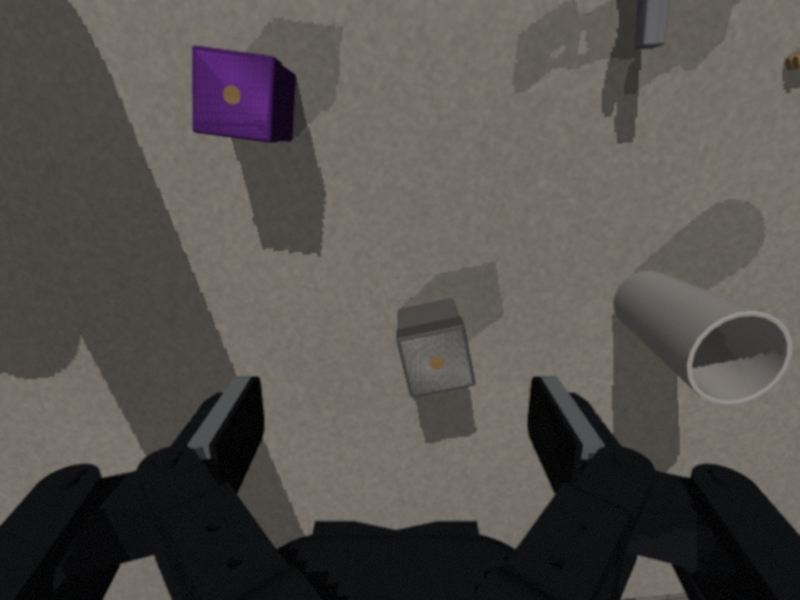

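Box 5 alone remains at (437,362), tilted about +4° in the world. The jug is far enough off. I pick it up.

```bash
python3 -c "
from h import *
y=H+.07
go((.422,-.4135,.3,y),(.422,-.4135,.205,y))"
```

```text
t 33.83 pos [ 0.4    -0.3195  0.4453] yaw 1.4463 F [ 0.06 -0.66  0.44] gap 0.998
[-90.6  33.5 145.3] -11.1
[-90.6  33.5 240.3] -11.1
```

Call:
{"api": "carry_out", "payload": {"moves": [[[1,-40,15,50,-5],[1,-75,28,100,-10],[1,-90.5,33.5,145,-11.1],[1,-90.5,33.5,160,-11.1],[1,-90.5,33.5,200,-11.1],[1,-90.5,33.5,239,-11.1],[1,-90.5,33.5,239,-11.1],[-1,-90.5,33.5,239,-11.1],[-1,-90.5,33.5,239,-11.1],[-1,-90.5,33.5,239,-11.1],[-1,-90.5,33.5,239,-11.1],[-1,-90.5,33.5,209,-11.1],[-1,-90.5,33.5,159,-11.1],[-1,-90.5,33.5,159,-11.1],[-1,-90.5,33.5,159,-11.1],[-1,-90.5,33.5,159,-11.1]]]}}

```text
t: 35.83
position: [0.4212, -0.4142, 0.2852]
tcp_rot: [-3.14, -0.002, 1.638]
ft_force: [0.3, -0.0, -1.5]
finger_gap: 0.651
```

```bash
python3 -c "
from h import *
tgt()" | grep -A3 -E "t-"
```

```text
t-
t 35.83 pos [ 0.4212 -0.4142  0.2852] yaw 1.6382 F [ 0.32 -0.03 -1.55] gap 0.651
[572.8  71.2 -13.8] 1.7
[572.7  71.3  76.2] 1.7
```

Reads -1.5 N, much nearer light than heavy. I read it again on the way to the tray.

Call:
{"api": "carry_out", "payload": {"moves": [[[-1,55,7,-15,0],[-1,110,14,-15,1.7],[-1,165,21,-15,1.7],[-1,220,28,-15,1.7],[-1,275,35,-15,1.7],[-1,330,42,-15,1.7],[-1,385,49,-15,1.7],[-1,440,56,-15,1.7],[-1,495,62,-15,1.7],[-1,550,69,-15,1.7],[-1,572.5,71,-15,1.7],[-1,572.5,71,-15,1.7],[-1,572.5,71,-15,1.7],[-1,572.5,71,-15,1.7]]]}}

```text
t: 37.58
position: [0.4538, 0.1601, 0.3009]
tcp_rot: [-3.141, 0.0, 1.607]
ft_force: [-0.1, 0.2, 0.3]
finger_gap: 0.649
```

```bash
python3 -c "
from h import *
go((*tray(0,-72),.209,H+TY))"; python3 chk.py
```

```text
t 37.58 pos [0.4538 0.1601 0.3009] yaw 1.6072 F [-0.14  0.16  0.26] gap 0.649
[ 2.   0.  91.9] -0.0
top knobs [[304, -193], [621, 125], [624, 184], [635, 37]]
scene knobs [[446, 302], [623, 178], [449, 227], [619, 121], [371, 66]]
```

Light. I place it.

Call:
{"api": "carry_out", "payload": {"moves": [[[-1,1,0,40,0],[-1,1,0,75,0],[-1,1,0,91,0],[-1,1,0,91,0],[-1,1,0,91,0],[0.8,1,0,91,0],[1,1,0,91,0],[1,1,0,91,0],[1,1,0,60,0],[1,1,0,10,0],[1,1,0,-40,0],[0.7,-40,30,-60,3],[0.7,-80,60,-60,5.9],[0.7,-100,90,-60,5.9],[0.7,-100,90,-60,5.9],[0.7,-100,90,-60,5.9]]]}}

```text
t: 39.67
position: [0.5471, 0.0647, 0.3607]
tcp_rot: [-3.14, -0.0, 1.505]
ft_force: [-0.4, -0.1, -0.3]
finger_gap: 0.852
```

```bash
python3 chk.py; python3 -c "
from h import *
for p in ((0,72),(0,0),(0,-72)):print(tray(*p))
go((*rack(0,-8),.33,H+RY),(*rack(0,-8),.248,H+RY))"
```

```text
top knobs [[304, -193], [449, 307], [455, 164]]
scene knobs [[446, 302], [623, 178], [449, 227], [619, 121], [454, 159]]
[0.44833661 0.30595072]
[0.451 0.234]
[0.45366339 0.16204928]
t 39.77 pos [0.5467 0.0652 0.3609] yaw 1.5065 F [-0.94 -0.78  0.33] gap 0.849
[-33.5  69.2  30.8] 0.0
[-33.5  69.3 112.8] 0.0
```

All three empties are in the tray with y = 307, 232 and 164. Back to the bar's tab.

Call:
{"api": "carry_out", "payload": {"moves": [[[0.7,-15,35,10,0],[0.7,-33.5,69.5,20,0],[0.7,-33.5,69.5,30,0],[0.7,-33.5,69.5,30,0],[0.7,-33.5,69.5,75,0],[0.7,-33.5,69.5,112,0],[0.7,-33.5,69.5,112,0],[0.7,-33.5,69.5,112,0],[-1,-33.5,69.5,112,0],[-1,-33.5,69.5,112,0],[-1,-33.5,69.5,112,0],[-1,-33.5,69.5,112,0],[-1,-23.5,69.5,112,0],[-1,-13.5,69.5,112,0],[-1,-3.5,69.5,112,0],[-1,3,69.5,112,0],[-1,3,69.5,112,0],[-1,3,69.5,112,0]]]}}

```text
t: 42.02
position: [0.6177, 0.0635, 0.2503]
tcp_rot: [3.14, -0.001, 1.506]
ft_force: [-0.2, 1.6, 6.4]
finger_gap: 0.225
```

```bash
python3 -c "
from h import *
go((*rack(0,30),.248,H+RY))
c=cam('wrist');save(c,'pics/w7.png')"
```

```text
t 42.02 pos [0.6177 0.0635 0.2503] yaw 1.5057 F [-0.24  1.65  6.41] gap 0.225
[ 1.6 -1.9  2.3] -0.0
```

View pics/w7.png

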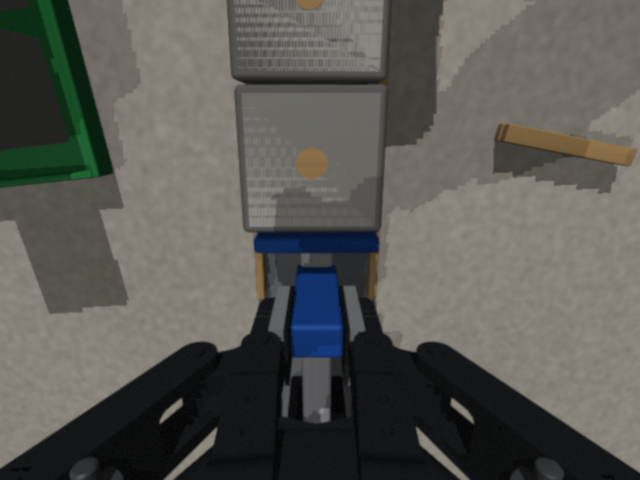

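Call:
{"api": "carry_out", "payload": {"moves": [[[-1,3,0,0,0],[-1,5,0,0,0],[-1,7,0,0,0],[-1,9,0,0,0],[-1,11,0,0,0],[-1,12,0,0,0],[-1,13,0,0,0],[-1,14,0,0,0],[-1,15,0,0,0],[-1,15,0,0,0],[-1,15,0,0,0]]]}}

```text
t: 43.45
position: [0.6186, 0.0766, 0.2503]
tcp_rot: [3.14, 0.003, 1.506]
ft_force: [-1.2, -4.9, 6.3]
finger_gap: 0.221
```

Call:
{"api": "carry_out", "payload": {"moves": [[[-1,1,0,0,0],[-1,2,0,0,0],[-1,3,0,0,0],[-1,4,0,0,0],[-1,4,0,0,0],[-1,4,0,0,0]]]}}

```text
t: 44.2
position: [0.6187, 0.0776, 0.2503]
tcp_rot: [3.14, 0.009, 1.507]
ft_force: [-1.2, -17.2, 7.2]
finger_gap: 0.224
```

```bash
python3 -c "
from h import *
go()
c=cam('wrist');save(c,'pics/w8.png',(150,0,500,300),2)"
```

```text
t 44.2 pos [0.6187 0.0776 0.2503] yaw 1.5065 F [ -1.21 -17.21   7.23] gap 0.224
```

View pics/w8.png

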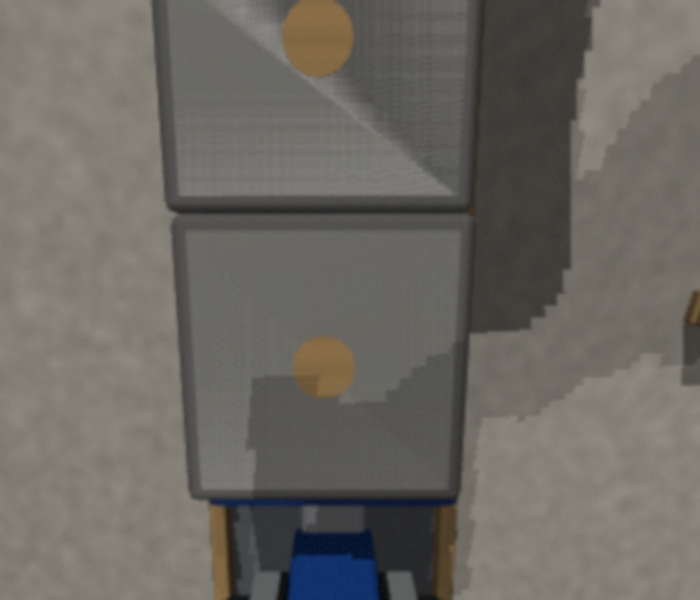

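The bar came to rest at tab y = 0.0776 (expected 0.0772 for two 56 mm boxes) and the reaction rose to 17 N. There are no gaps at rows 210 and 498. I relax, release, and go to the lever's robot side.

Call:
{"api": "carry_out", "payload": {"moves": [[[-1,-3,0,0,0],[-1,-3,0,0,0],[0.5,-3,0,0,0],[0.7,-3,0,0,0],[0.7,-3,0,0,0],[0.7,-3,0,-40,0],[0.5,-3,0,-90,0],[-1,-3,-10,-110,0],[-1,-40,-50,-110,0],[-1,-80,-80,-110,0],[-1,-120,-85,-110,0],[-1,-130,-85,-110,0],[-1,-130,-85,-110,0],[-1,-130,-85,-110,0]]]}}

```text
t: 46.0
position: [0.5255, -0.0412, 0.3589]
tcp_rot: [-3.141, -0.001, 1.506]
ft_force: [0.5, -0.2, 0.8]
finger_gap: 0.001
```

```bash
python3 -c "
from h import *
go((*rack(-80,-85),.36,H+RY),(*rack(-80,-85),.273,H+RY),(*rack(32,-85),.271,H+RY))
c=cam('wrist');save(c,'pics/w9.png')"
```

```text
t 46.0 pos [ 0.5255 -0.0412  0.3589] yaw 1.5063 F [ 0.53 -0.22  0.85] gap 0.001
[-2.9  3.3 -1.1] 0.0
[-2.9  3.4 85.9] 0.0
[ -3.  115.4  87.8] 0.0
```

View pics/w9.png

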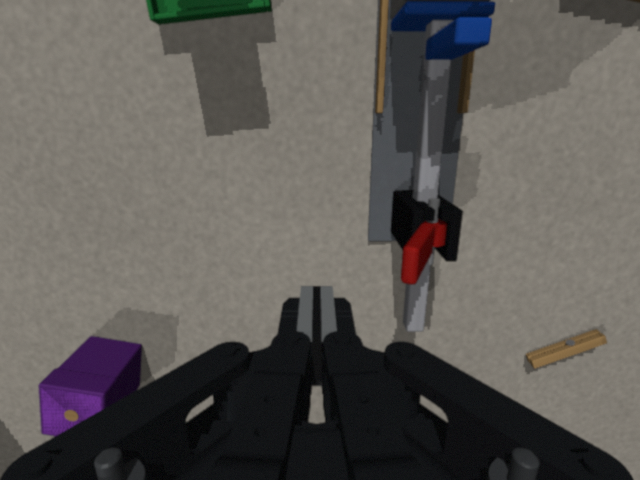

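The lever is still open at (410,260), and the closed fingers stand on its robot side. I push it over.

Call:
{"api": "carry_out", "payload": {"moves": [[[-1,-3,3,40,0],[-1,-3,3,86,0],[-1,-3,3,86,0],[-1,-3,18,86,0],[-1,-3,28,86,0],[-1,-3,38,86,0],[-1,-3,46,86,0],[-1,-3,54,86,0],[-1,-3,62,86,0],[-1,-3,70,86,0],[-1,-3,76,86,0],[-1,-3,82,86,0],[-1,-3,88,86,0],[-1,-3,94,86,0],[-1,-3,100,86,0],[-1,-3,105,86,0],[-1,-3,110,87,0],[-1,-3,114,88,0],[-1,-3,114,88,0]]]}}

```text
t: 48.42
position: [0.639, -0.0525, 0.271]
tcp_rot: [-3.142, -0.0, 1.506]
ft_force: [0.0, -0.8, 0.2]
finger_gap: -0.001
```

```bash
python3 -c "
from h import *
go((*rack(32,-85),.271,H+RY))
c=cam('scene');save(c,'pics/s10.png',(220,200,380,320),4)"
```

```text
t 48.42 pos [ 0.639  -0.0525  0.271 ] yaw 1.5057 F [ 0.03 -0.8   0.19] gap -0.001
[1.  1.3 0. ] -0.0
```

View pics/s10.png

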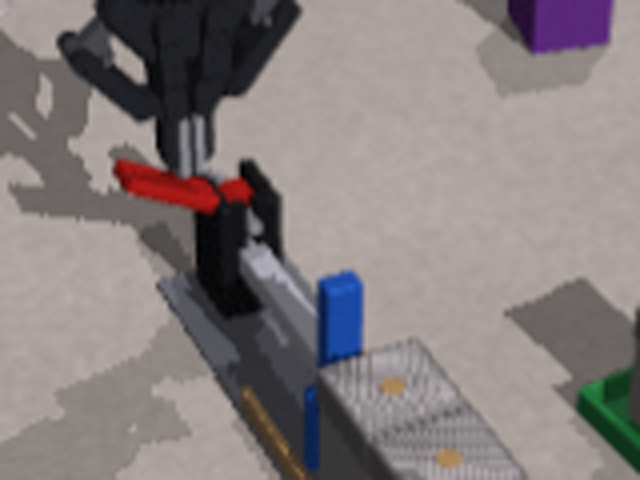

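The lever is on the far side and the fingers feel no load. I retreat up and do a final check.

Call:
{"api": "carry_out", "payload": {"moves": [[[-1,0,-10,-20,0],[-1,0,-10,-70,0],[-1,0,-10,-120,0],[-1,-50,-60,-140,0],[-1,-110,-110,-150,0],[-1,-170,-160,-150,0],[-1,-220,-180,-150,0],[-1,-220,-180,-150,0],[-1,-220,-180,-150,0]]]}}

```text
t: 49.6
position: [0.4428, -0.2615, 0.4228]
tcp_rot: [3.14, 0.001, 1.502]
ft_force: [0.3, 1.1, -0.1]
finger_gap: 0.0
```

```bash
sed -i "s/C=pickle.load(open('c0.pkl','rb'));c=C\['top'\]/c=cam('top')/; /rack1.png/d; /^for n,u/d; /knobs/d" b.py; python3 b.py; python3 chk.py; python3 -c "
from h import *
a=cam('top')['img'][170:320,180:420,::-1];b=cam('scene')['img'][180:390,160:480,::-1]
a=cv2.resize(a,(800,500*1)) if 0 else cv2.resize(a,(448,280));b=cv2.resize(b,(448,294))
cv2.imwrite('pics/f.png',cv2.resize(np.vstack([a,b]),None,fx=1,fy=1))"
```

```text
tray [221. 280.] ctr [450.9 233.8] size [ 91.3 233.6] 2.1
lever [340. 196.] ctr [646.4 -51.4] size [20.9 54.3] 85.0
blue [150. 196.] ctr [647.3 398.4] size [111.7  84.1] 61.6
blue [286. 208.] ctr [615.4  76.8] size [26.5 11.8] 1.2
blue [278. 210.] ctr [610.3  94.4] size [ 6.8 55.2] 85.8
purple [399. 344.] ctr [ 304.9 -189.2] size [64.6 54.3] 75.2
wood [321.  32.] ctr [1137.9    5.5] size [ 223.2 1840.8] 0.4
wood [438.  67.] ctr [1018.1 -315.9] size [269.1  13.9] 89.9
wood [322.  66.] ctr [1017.9   -7.4] size [ 11.8 262.9] 0.5
wood [222.  65.] ctr [1017.3  261.1] size [183.   11.8] 89.8
wood [397. 159.] ctr [ 763.  -200.8] size [72.9 11.4] 20.7
wood [273. 161.] ctr [755.5 116.2] size [ 8.9 73.6] 76.1
top knobs [[304, -193], [452, 232], [449, 307], [455, 164], [621, 130], [623, 186]]
scene knobs [[1224, 226], [446, 302], [622, 183], [449, 227], [620, 126], [454, 159]]
```

View pics/f.png

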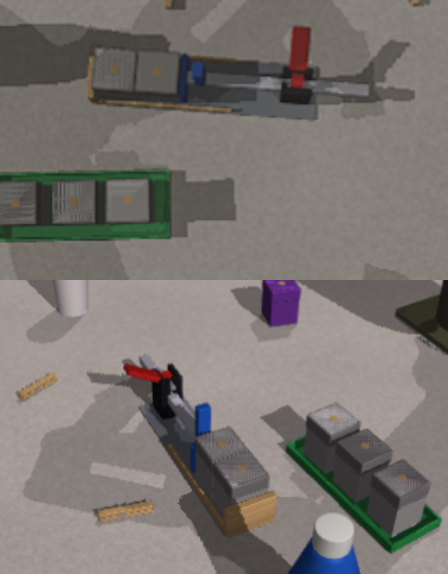

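```bash
python3 -c "
from h import *
import pickle
C=pickle.load(open('c0.pkl','rb'))
for n,b in (('top',(115,165,185,220)),('scene',(350,340,430,470))):
    g=[np.float32(cv2.cvtColor(x['img'][b[1]:b[3],b[0]:b[2]],cv2.COLOR_RGB2GRAY)) for x in (C[n],cam(n))]
    print(n,cv2.phaseCorrelate(g[0],g[1]))
env.hand_in();go()"
```

```text
top ((-0.07605219901925153, -0.0014085803702315047), 0.9350184430678685)
scene ((-0.013003514471243705, 0.42194366746910816), 0.8966282775666978)
the job is handed in; nothing more can be done
the job is handed in; nothing more can be done
```

The job is done and handed in at about 50 s of the 210 s allowed.

**What I did:** I flipped the lever open towards the robot and drew the bar back. I then lifted all five boxes: two were heavy (about 3.5 to 4.4 N) and three light (up to about 1.5 N). One light box read −1.5 N at the lift and about 0 N on a second reading. The two full boxes went into the rack and the three empty ones into the tray. I slid the bar up until it pushed back with 17 N, released it, and flipped the lever over centre to the far side. During the run one box was knocked about 4 cm aside; I found it again and placed it normally.

**What the last checks showed:**
- **Lever:** it is back within 1 mm of where it was when clamped at the start.
- **Rack:** the knobs of the two full boxes are 56 mm apart, one box width. The bar stopped within 1 mm of the position expected for two boxes with no gaps.
- **Tray:** all three empty boxes stand upright in it.
- **Bystanders:** both pegs are unmoved. I did not measure the jug at the end, but the arm never went near it.

**One disagreement:** the colour mask placed the bottle about 4 mm from its first reading. A direct image comparison shows it still, with shifts under 0.1 px from the top and 0.4 px in the scene view, so I put the mask's difference down to shadow.

I viewed 15 pictures, one over the budget of 14.

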